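# Mount a vase blank on the lacquerer's pin stand and hold it down

## Task

Push the stand's pin head fully down into its wooden base, then take the black vase by its neck and slide its bored foot over the pin until it drops on and sits flush and upright on the head. Finish while holding it there: do not let go, but keep your grip on the neck and keep pressing the vase firmly down (some 10 to 20 N), as for the scraping that comes next. Do not drop, bang or tip the vase, and leave the caddy, the tin and the spatula where they are.

Things in the scene. Friction and masses are not known exactly. Their poses are not given: they have to be found in the camera images.
- stand: Turned wooden holding stand, fixed to the bench: a bulb 156 mm across at its widest, 85 mm high, narrowing to a brass-ringed collar 50 mm across at its top. Origin: centre of its underside; z up, axis vertical. It carries the pin head on its axis.
- pin_head (a joint): The pin head, a push fit in the stand's top: dark wooden disc 62 mm across, 24 mm thick, on a pale stem. It only slides vertically and stays where left. Value: how far it stands proud, in m (at most 0.014); 0 is fully home, disc down on the collar, its top face 109 mm above the bench. Some 7 to 10 N of downward push, on the pin's tip or on the disc, moves it.
- pin_seat (a point): Centre of the pin head's top face, on the stand's axis; moves up and down with the head. z up. Here a plain vertical steel pin stands out of the face: 12 mm in diameter, 16 mm high, flat-topped with a small bevel (10.4 mm across at the tip).
- vase: Loose black turned vase, 0.26 to 0.42 kg, standing upright, 136 mm high: foot 60 mm across, belly 104 mm across at 56 mm height, straight neck above. Origin: centre of the foot's underside, z up its axis. Here is the mouth of a blind hole for the pin: 14.5 mm in diameter, 19 mm deep, widened to 19 mm over its first 3 mm. Mounted, the foot lies flat on the pin head's top and hides the pin.
- vase_neck (a point): Middle of the vase's neck, on the axis, 117 mm above the foot's underside. The neck is round, 44 mm across, straight from 94 mm height up to the bare-wood rim of the open mouth at 136 mm (bore 36 mm wide, 42 mm deep): grip it from above, fingers either side.
- caddy: Bystander: red lacquered tea caddy, 69 mm across, 72 mm high. Origin: centre of its underside.
- tin: Bystander: closed round tin, 68 mm across, 85 mm high. Origin: centre of its underside.
- spatula: Bystander: wooden-handled spatula, 200 mm long, lying flat on the bench. Origin: under the middle of it; x along its length.
There are look-alikes about, which are no part of the job. Of the things like the vase, leave any that is orange; of the rest the larger one is meant. Of the things shaped like the stand, the wooden one is meant.

How it is judged:
By the outcome, as a careful person would: the job done as asked, in the order asked, and still so for the second after the job is handed in, while the arm keeps its last pose, push and grip.
It also fails if it takes over 54 s, if anything falls off the work surface, if the arm or the gripper's body presses on something with over 40 N, if the wrist force passes 120 N, or if a joint passes its speed limit or range.

## Robot

A 6-joint arm with a two-finger parallel gripper is mounted at the origin on the work surface. World frame = base frame: x ahead of the robot, y to its left, z up, the work surface at z = 0. Lengths are in mm, angles in degrees, forces in N, time in s.
With the tool pointing down it reaches from about 350 to 975 mm from the base axis. Payload 7.1 kg.
Tool frame: the origin (TCP) lies between the finger pads, 19 mm behind the fingertips; this is the grasp point; z points along the fingers, y is the line along which they close (so a half turn about z gives the same grasp; the last joint's range is limited). The gripper opens to 88 mm and grips with 3 to 60 N. Pads are 20 mm wide; open, the fingers measure 115 mm over their backs; the gripper's body (75 mm by 178 mm) begins 61 mm behind the grasp point.
Start: joints at [-68.812, 24.242, 93.386, -0, 62.372, -1.089], TCP at [236.94, -578.329, 241.375] pointing down, gripper open.
Joint ranges: [-172.04, 172.04], [-51.8, 120.97], [4.93, 147.93], [-75.15, 255.16], [6.16, 154.13], [-145.62, 145.62]. Speed limits (degrees/s): [136.94, 136.94, 172.46, 180, 180, 180].

## Interface

Orientations are given as a 3x3 rotation matrix whose columns are the frame's x, y, z axes.
In Python, from rig import sensors, snapshot, bot, boxes_of, place_of gives the robot as it stands.
- The arm moves only by the shell command python3 -m handwheel 'ROWS' [FORCE]. ROWS is text: rows parted by semicolons, each of 7 numbers parted by spaces: the shift along the world's x, y, z normalised to -1 to 1, where 1 is 750 mm, then the turn, a rotation vector about the world's x, y, z normalised to -1 to 1, where 1 is 60 degrees, then the opening, from -1 (shut) to 1 (fully open). In form: dx dy dz wx wy wz fingers; .... A call has 1 to 5 rows; each row is the pose to reach, as a shift and turn from the pose commanded when the call began; what a row does not reach only later rows make up. A row lasts 1/10 s, in which the tool goes at most 50 mm and 8.59 degrees, less where a joint would pass 70% of its speed; a pose out of reach is approached as far as the arm can. A call with a number of a shift or a turn outside -1 to 1 is refused whole. A call with a gripper value outside its range is refused whole. The fingers move at their own pace and stop on an object; FORCE is the grip in N (left out, the last holds). Time passes only in rows, so rows that repeat a pose let the fingers close. It gives the time, the measured TCP pose, the force, the opening and the grip force at its end, in the units of the state.
- sensors.sense(): the state, without advancing time (a new reading comes with each control period).
- snapshot(name): name is "side" or "top"; returns a dict with "image" (480x640x3 uint8, red, green, blue), "intrinsics" (3x3 intrinsics, pixels), "view" (4x4, takes a point from world to camera coordinates). Camera axes: x right, y up, looking along -z (the intrinsics and any distortion apply to the point x, -y, -z); pixel columns grow to the right and rows downward; lengths in mm; the calibration is good to about 2 mm. A picture is of the moment at which its call begins. There is no depth.
- bot.hand_in(): hands the job in; it is judged then, once.
Trained networks look in a picture, given as the dict that the camera call returned (one of the last four; its "shot" number tells which), for a name from the list of things; names that differ only in an ending like _2 or _b are one class to them, and where a whole thing is asked for, a point or a joint stands for the part that bears it (a point fixed in the world has none). Each returns a list of dicts, best first, with "p" (0 to 1); they miss things now and then, are a little off and sometimes report something else, mostly with a low value. They report only what shows in the picture. A call takes as long as a camera call. They do not tell look-alikes from the thing itself.
- boxes_of(picture, thing): "box" ([centre column, centre row, width, height] in pixels, round what is visible of it).
- place_of(picture, thing): "location" ([column, row] in pixels: a listed point, or the origin of a listed thing).
The state is a dict: "clock": time; "qpos": joint angles; "dq": joint speeds; "joint_torque": joint torques, N m; "ee_pos": TCP position; "orientation": TCP orientation; "ft_force": force on the tool from outside, world axes, zero at the start; "wrist_torque": the same for the moment, N m; "grip_width": opening from 0.0 (shut) to 1.0 (fully open); "finger_force": force on a finger pad.
Only numpy, scipy, OpenCV 4.12 (cv2) and the standard library are available. Lean on these libraries where they do the work, as an engineer would, in place of code of your own. Each camera call takes 0.05 s, during which the arm holds its last target. There are 200 camera calls.

## Working session

There is one attempt and no reset: what is moved stays moved. The work goes in short steps, Python scripts to look and compute and a shell command to move; the robot and the scene stay as the last step left them, time stands still between calls to the robot, and variables do not carry over. Pictures are saved under pics/ and viewed, at most 10 in all, crops included, and the job is handed in when it is done.

```bash
mkdir -p pics; ls
cat > h.py <<'E'
import numpy as np, cv2
from rig import sensors, snapshot, bot, boxes_of, place_of
def save(p,n): cv2.imwrite(f'pics/{n}.png', p['image'][:,:,::-1])
def ray(p,uv):
    K=np.array(p['intrinsics']);V=np.array(p['view'])
    d=np.linalg.inv(K)@[uv[0],uv[1],1]; d=np.array([d[0],-d[1],-d[2]])
    R=V[:3,:3]; return -R.T@V[:3,3], R.T@d
def atz(p,uv,z):
    o,d=ray(p,uv); return o+d*(z-o[2])/d[2]
def proj(p,X):
    K=np.array(p['intrinsics']);V=np.array(p['view'])
    c=V[:3,:3]@np.array(X)+V[:3,3]; q=K@[c[0],-c[1],-c[2]]; return q[:2]/q[2]
def tri(a,b):
    (o1,d1),(o2,d2)=ray(*a),ray(*b)
    d1=d1/np.linalg.norm(d1);d2=d2/np.linalg.norm(d2)
    t=np.linalg.lstsq(np.c_[d1,-d2],o2-o1,rcond=None)[0]
    x,y=o1+t[0]*d1,o2+t[1]*d2
    return (x+y)/2,np.linalg.norm(x-y)
E
python3 - <<'E'
from h import *
np.set_printoptions(precision=1,suppress=True)
P={n:snapshot(n) for n in('top','side')}
for n,p in P.items():
    save(p,n+'0'); print(n,p.keys(),'cam',ray(p,(320,240)))
    for t in('stand','pin_head','vase','caddy','tin','spatula'):
        print(t,[(np.round(b['box']).tolist(),round(b['p'],2)) for b in boxes_of(p,t)])
    for t in('pin_seat','vase_neck','vase','stand','caddy','tin','spatula'):
        print(t,[(np.round(b['location'],1).tolist(),round(b['p'],2)) for b in place_of(p,t)])
print(sensors.sense())
E
```

```text
pics
top dict_keys(['image', 'intrinsics', 'view', 'shot']) cam (array([ 334.9,   59.9, 1180.9]), array([ 0.2,  0. , -1. ]))
stand [([438.0, 331.0, 80.0, 80.0], 0.98), ([218.0, 348.0, 75.0, 84.0], 0.79), ([326.0, 259.0, 77.0, 78.0], 0.68)]
pin_head [([208.0, 349.0, 32.0, 36.0], 0.91), ([445.0, 329.0, 36.0, 32.0], 0.73), ([325.0, 251.0, 31.0, 37.0], 0.72)]
vase [([226.0, 184.0, 57.0, 48.0], 0.88), ([281.0, 129.0, 37.0, 35.0], 0.68), ([155.0, 191.0, 54.0, 47.0], 0.64), ([489.0, 176.0, 36.0, 96.0], 0.27)]
caddy [([488.0, 262.0, 42.0, 38.0], 0.78)]
tin [([224.0, 262.0, 43.0, 38.0], 0.81)]
spatula [([488.0, 177.0, 34.0, 98.0], 0.59)]
pin_seat [([447.2, 326.2], 0.98), ([207.4, 346.6], 0.84), ([321.1, 253.6], 0.76)]
vase_neck [([217.4, 179.0], 0.7), ([277.7, 121.0], 0.66)]
vase [([281.2, 137.2], 0.89), ([229.9, 192.5], 0.87), ([163.0, 198.5], 0.55)]
stand [([224.3, 345.2], 0.92), ([328.8, 259.7], 0.79), ([435.5, 328.2], 0.77)]
caddy [([478.5, 261.9], 0.66)]
tin [([225.4, 264.0], 0.69)]
spatula [([492.9, 176.3], 0.55)]
side dict_keys(['image', 'intrinsics', 'view', 'shot']) cam (array([-167.
[... 681 characters left out ...]
.3], 0.96), ([220.3, 249.2], 0.79), ([222.0, 294.5], 0.64)]
stand [([433.3, 263.4], 0.68), ([326.9, 282.7], 0.65), ([315.1, 383.3], 0.62)]
caddy []
tin [([270.0, 336.9], 0.84)]
spatula [([373.2, 187.8], 0.64), ([329.0, 280.3], 0.54)]
{'clock': 1.4, 'qpos': array([-68.8,  24.2,  93.4,  -0. ,  62.4,  -1.1]), 'dq': array([-0. , -0.1,  0. ,  0. ,  0.1,  0. ]), 'joint_torque': array([  0. , -54.5, -27.4,   0.1,   0. ,  -0. ]), 'ee_pos': array([ 237. , -578.3,  241.4]), 'orientation': array([[ 0.9,  0.4, -0. ],
       [ 0.4, -0.9,  0. ],
       [-0. , -0. , -1. ]]), 'ft_force': array([ 0.1, -0.6,  0.7]), 'wrist_torque': array([ 0., -0., -0.]), 'finger_force': 0.0, 'grip_width': 1.0002345586320642}
```

View pics/top0.png

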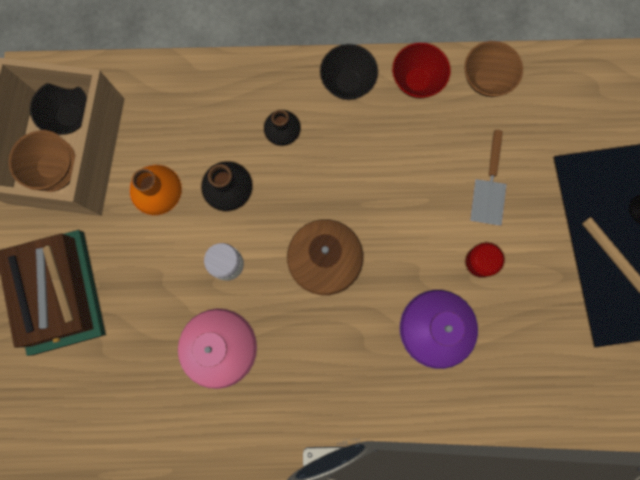

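View pics/side0.png

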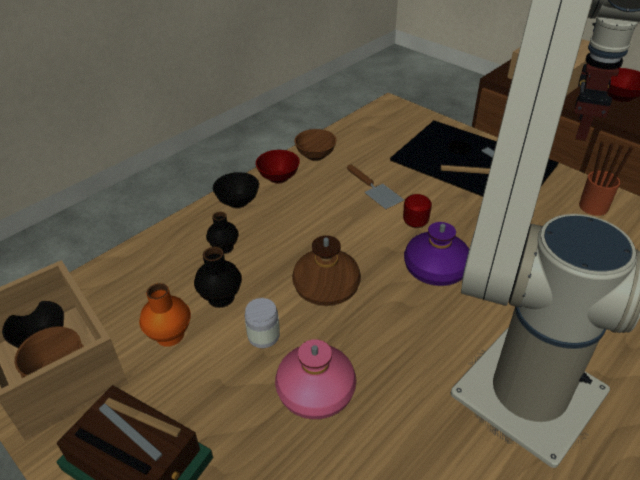

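Top: the wooden stand is at (325,257) with its pin at (325,250), and the larger black vase is at (227,186). Side: stand (327,275), pin (326,241), vase (218,277). I'll zoom in to get precise pixels.

Run:
```python
from h import *
a=cv2.imread('pics/top0.png');b=cv2.imread('pics/side0.png')
def crop(i,x,y,w=80,h=60,s=5): 
    c=cv2.resize(i[y:y+h,x:x+w],None,fx=s,fy=s,interpolation=cv2.INTER_CUBIC)
    for k in range(0,w,10): cv2.putText(c,str(x+k),(k*s,8),0,.3,(255,255,0));cv2.line(c,(k*s,10),(k*s,14),(255,255,0))
    for k in range(0,h,10): cv2.putText(c,str(y+k),(0,k*s+4),0,.3,(255,255,0))
    return cv2.convertScaleAbs(c,alpha=1.5)
cv2.imwrite('pics/z0.png',np.vstack([np.hstack([crop(a,285,225),crop(a,190,155)]),np.hstack([crop(b,285,230),crop(b,180,245)])]))
```

```text
(no output)
```

View pics/z0.png

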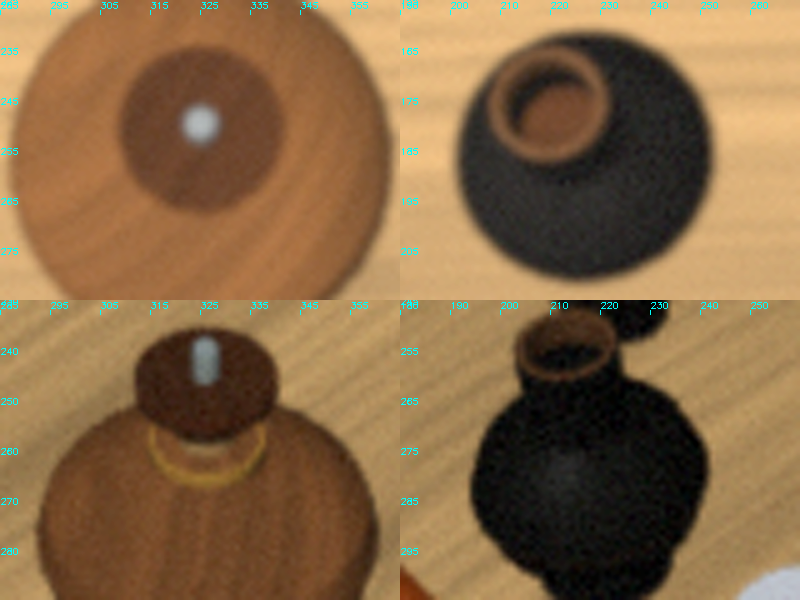

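The crops give pin tips at about top (325.2,249.8) and side (326,238). The vase rim centre is at about top (219.8,175.6) and side (213.4,254).

Run:
```python
from h import *
np.set_printoptions(precision=1,suppress=True)
T=snapshot('top');S=snapshot('side')
pt,ps=(324.8,249.4),(325.6,237.8)
rt,rs=(219.4,175.2),(213,253.6)
print('pin',tri((T,pt),(S,ps)),[atz(T,pt,z) for z in(125,139)],[atz(S,ps,z) for z in(125,139)])
print('rim',tri((T,rt),(S,rs)),atz(T,rt,136),atz(S,rs,136))
# fits of belly: dark mask
for n,p,r in(('top',T,(190,155,80,60)),('side',S,(180,245,70,65))):
    g=p['image'].max(2);m=np.zeros_like(g);x,y,w,h=r;m[y:y+h,x:x+w]=(g[y:y+h,x:x+w]<75)
    c=max(cv2.findContours(m,0,1)[0],key=cv2.contourArea);print(n,cv2.boundingRect(c),cv2.minEnclosingCircle(c))
    print('belly sphere centre at z56 ->',atz(p,cv2.minEnclosingCircle(c)[0],56))
for n,p in (('top',T),('side',S)):
    print('stand disc/pin at x', [proj(p,(atz(T,pt,139)[0],atz(T,pt,139)[1],z)) for z in(0,85,139)])
s=sensors.sense();print(s['ee_pos'],s['orientation'],s['ft_force'])
```

```text
pin (array([476.8,  58.4, 142. ]), np.float64(1.6418208142146407)) [array([478.4,  57.9, 125. ]), array([476.5,  57.9, 139. ])] [array([490.6,  45.1, 125. ]), array([479.8,  56.4, 139. ])]
rim (array([620.6, 251. , 136.3]), np.float64(0.05811539123958807)) [620.8 251.1 136. ] [620.9 250.9 136. ]
top (202, 162, 50, 49) ((226.54347229003906, 185.72463989257812), 25.33313751220703)
belly sphere centre at z56 -> [620.6 251.3  56. ]
side (194, 245, 48, 63) ((221.5, 275.2742004394531), 32.38492965698242)
belly sphere centre at z56 -> [626.9 235.9  56. ]
stand disc/pin at x [array([324.9, 258.5]), array([324.8, 253.2]), array([324.8, 249.4])]
stand disc/pin at x [array([326.6, 283.9]), array([326.4, 257.1]), array([326.2, 238.8])]
[ 236.9 -578.3  241.4] [[ 0.9  0.4 -0. ]
 [ 0.4 -0.9 -0. ]
 [-0.   0.  -1. ]] [ 0.4 -0.9 -0.3]
```

```bash
R="$(:)"; python3 -m handwheel '0.32 0.8485 0 0 0 0 -1;0.32 0.8485 0 0 0 0 -1;0.32 0.8485 0 0 0 0 -1;0.32 0.8485 0 0 0 0 -1;0.32 0.8485 0 0 0 0 -1'; python3 -c "
from h import *
s=sensors.sense();print(s['clock'],(np.array([477,58,190])-s['ee_pos'])/750)"
```

```text
clock: 2.0
ee_pos: [325.5, -342.7, 241.5]
orientation: [[0.926, 0.378, 0.0], [0.378, -0.926, -0.0], [0.0, 0.0, -1.0]]
ft_force: [0.2, 0.5, 0.1]
grip_width: 0.584
finger_force: 0.0
2.0 [ 0.20204522  0.53424142 -0.06872733]
```

```bash
python3 -m handwheel '0.202 0.534 0 0 0 0 -1;0.202 0.534 0 0 0 0 -1;0.202 0.534 0 0 0 0 -1;0.202 0.534 0 0 0 0 -1;0.202 0.534 0 0 0 0 -1' >/dev/null; python3 -c "
from h import *
s=sensors.sense();print(s['clock'],(np.array([477,58,180])-s['ee_pos'])/750)"
```

```text
2.5 [ 0.08385458  0.22228479 -0.08240727]
```

```bash
python3 -m handwheel '0.084 0.222 0 0 0 0 -1;0.084 0.222 0 0 0 0 -1;0.084 0.222 0 0 0 0 -1;0.084 0.222 0 0 0 0 -1;0.084 0.222 -0.082 0 0 0 -1' >/dev/null;python3 -m handwheel '0 0 -0.015 0 0 0 -1;0 0 -0.015 0 0 0 -1;0 0 -0.015 0 0 0 -1'
python3 - <<'E'
from h import *
s=sensors.sense();print(s['clock'],(np.array([477,58,144])-s['ee_pos'])/750)
T=snapshot('top');S=snapshot('side')
c=lambda p,x,y:cv2.resize(p['image'][y:y+120,x:x+80,::-1],None,fx=5,fy=5)
cv2.imwrite('pics/p1.png',np.hstack([c(T,285,190),c(S,285,190)]))
E
```

```text
clock: 3.3
ee_pos: [476.9, 55.4, 180.9]
orientation: [[0.926, 0.378, 0.0], [0.378, -0.926, -0.0], [-0.0, 0.0, -1.0]]
ft_force: [0.3, -0.8, -0.1]
grip_width: 0.003
finger_force: 0.0
3.3 [ 0.00019921  0.00353128 -0.04917061]
```

View pics/p1.png

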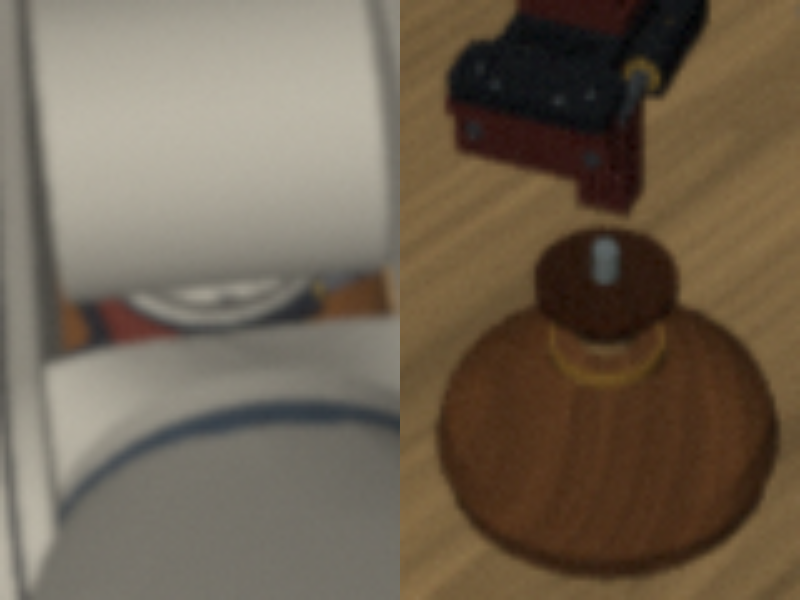

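The side view shows the closed fingertips about 20 mm over the pin, at (322,231) against a pin tip at (326,238). I'll descend gently.

```bash
python3 -m handwheel '0 0.0035 -0.012 0 0 0 -1;0 0.0035 -0.02 0 0 0 -1;0 0.0035 -0.027 0 0 0 -1;0 0.0035 -0.027 0 0 0 -1' | grep -E 'pos|force'; python3 -m handwheel '0 0 -0.004 0 0 0 -1;0 0 -0.008 0 0 0 -1;0 0 -0.008 0 0 0 -1'| grep -E 'pos|force'
```

```text
ee_pos: [476.0, 58.4, 159.1]
ft_force: [-0.5, -0.4, -0.4]
finger_force: 0.0
ee_pos: [476.8, 58.5, 153.8]
ft_force: [0.4, 0.3, 1.2]
finger_force: 0.0
```

```bash
python3 -m handwheel '0 0 -0.004 0 0 0 -1;0 0 -0.004 0 0 0 -1'| grep -E 'pos|ft_force'; python3 -m handwheel '0 0 -0.004 0 0 0 -1;0 0 -0.004 0 0 0 -1'| grep -E 'pos|ft_force'
```

```text
ee_pos: [476.8, 58.6, 150.9]
ft_force: [-0.5, -0.3, 1.3]
ee_pos: [476.7, 58.6, 147.9]
ft_force: [-0.7, -0.3, 1.5]
```

Run:
```python
from h import *
S=snapshot('side')
cv2.imwrite('pics/p2.png',cv2.resize(S['image'][190:270,275:375,::-1],None,fx=5,fy=5))
```

```text
(no output)
```

View pics/p2.png

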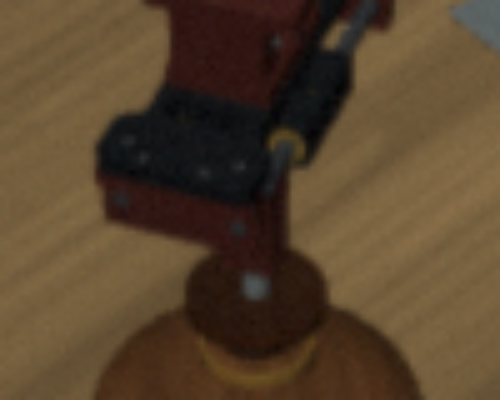

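The disc has dropped about 4 px relative to the brass ring and the tool is on the pin. I'll keep pushing until the force rises.

```bash
python3 -m handwheel '0 0 -0.003 0 0 0 -1;0 0 -0.005 0 0 0 -1'| grep -E 'pos|ft_force'; python3 -m handwheel '0 0 -0.002 0 0 0 -1'| grep -E 'pos|ft_force'; python3 -m handwheel '0 0 -0.002 0 0 0 -1'| grep -E 'pos|ft_force'
```

```text
ee_pos: [476.8, 58.6, 144.3]
ft_force: [-0.4, -0.4, 6.9]
ee_pos: [477.0, 58.6, 143.5]
ft_force: [-6.7, -1.3, 29.9]
ee_pos: [477.1, 58.6, 143.3]
ft_force: [-12.4, -1.0, 47.2]
```

Head is home (force rose to 47 N at tip height of about 124 mm). Next I'll retreat and go to the vase, opening on the way.

```bash
python3 -m handwheel '0 0 0.06 0 0 0 -1;0.192 0.2567 0.07 0 0 0 1;0.192 0.2567 0.07 0 0 0 1;0.192 0.2567 0.07 0 0 0 1;0.192 0.2567 0.07 0 0 0 1' >/dev/null; python3 -m handwheel '0.04 0.055 0 0 0 0 1' | grep -E 'pos|width|ft'
python3 - <<'E'
from h import *
S=snapshot('side');T=snapshot('top')
s=sensors.sense();print(s['clock'],(np.array([620.8,251.1,117])-s['ee_pos'])/750)
c=lambda p,x,y:cv2.resize(p['image'][y:y+120,x:x+80,::-1],None,fx=5,fy=5)
cv2.imwrite('pics/p3.png',np.hstack([c(S,285,190),c(S,180,190)]))
E
```

```text
ee_pos: [626.7, 260.8, 192.2]
ft_force: [1.0, -0.6, 0.2]
grip_width: 0.422
5.65 [-0.01037628 -0.01693768 -0.09974655]
```

View pics/p3.png

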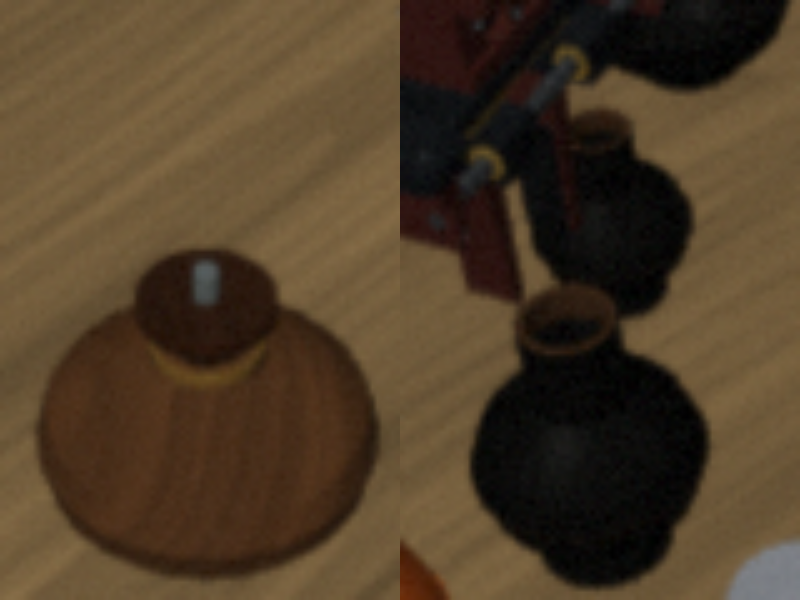

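The pin head is now seated on its collar (stem hidden), the vase is untouched, and the fingers are above it. I'll centre, open and descend.

```bash
python3 -m handwheel '-0.0104 -0.0169 0 0 0 0 1;-0.0104 -0.0169 0 0 0 0 1;-0.0104 -0.0169 0 0 0 0 1;-0.0104 -0.0169 0 0 0 0 1;-0.0104 -0.0169 0 0 0 0 1' | grep -E 'pos|width|ft'; python3 -m handwheel '0 0 0 0 0 0 1;0 0 -0.03 0 0 0 1;0 0 -0.06 0 0 0 1;0 0 -0.085 0 0 0 1;0 0 -0.098 0 0 0 1' | grep -E 'pos|width|ft'
```

```text
ee_pos: [618.0, 245.8, 192.8]
ft_force: [-0.3, 0.8, 0.3]
grip_width: 0.968
ee_pos: [617.1, 246.0, 117.1]
ft_force: [-1.2, 0.2, 0.2]
grip_width: 1.001
```

```bash
python3 -m handwheel '0.005 0.0068 0 0 0 0 1;0.005 0.0068 0 0 0 0 1;0.005 0.0068 0 0 0 0 1' | grep -E 'pos|width|ft'; python3 -m handwheel '0 0 0 0 0 0 -1;0 0 0 0 0 0 -1;0 0 0 0 0 0 -1;0 0 0 0 0 0 -1;0 0 0 0 0 0 -1' 15 | grep -E 'pos|width|force'
```

```text
ee_pos: [622.6, 252.0, 120.0]
ft_force: [-0.8, 0.3, 0.3]
grip_width: 0.999
ee_pos: [621.7, 251.4, 118.9]
ft_force: [0.1, 0.8, -0.0]
grip_width: 0.586
finger_force: 0.0
```

```bash
python3 -m handwheel '0 0 0 0 0 0 -1;0 0 0 0 0 0 -1;0 0 0 0 0 0 -1' 15 | grep -E 'pos|width|force';  python3 -m handwheel '0 0 0 0 0 0 -1;0 0 0 0 0 0 -1;0 0 0 0 0 0 -1' 50 | grep -E 'pos|width|force'
```

```text
ee_pos: [621.7, 251.5, 118.9]
ft_force: [-0.7, -0.3, 0.1]
grip_width: 0.494
finger_force: 15.0
ee_pos: [621.7, 251.5, 118.8]
ft_force: [-0.7, -1.1, -0.2]
grip_width: 0.493
finger_force: 50.0
```

```bash
python3 -m handwheel '0 0 0.01 0 0 0 -1;0 0 0.04 0 0 0 -1;0 0 0.08 0 0 0 -1;0 0 0.13 0 0 0 -1;0 0 0.18 0 0 0 -1' | grep -E 'pos|width|force';  python3 -m handwheel '0 0 0.02 0 0 0 -1;-0.02 -0.03 0.025 0 0 0 -1;-0.05 -0.07 0.025 0 0 0 -1;-0.08 -0.115 0.025 0 0 0 -1;-0.115 -0.16 0.025 0 0 0 -1' | grep -E 'pos|width|force'
```

```text
ee_pos: [621.0, 251.2, 254.7]
ft_force: [0.2, 0.9, -2.6]
grip_width: 0.491
finger_force: 50.0
ee_pos: [534.0, 130.4, 271.5]
ft_force: [0.5, 0.2, -3.7]
grip_width: 0.487
finger_force: 50.0
```

Run:
```python
from h import *
s=sensors.sense();print(s['clock'],(np.array([477.9,58.4,260])-s['ee_pos'])/750)
```

```text
9.05 [-0.07479998 -0.09599363 -0.0152778 ]
```

```bash
python3 -m handwheel '-0.035 -0.045 0 0 0 0 -1;-0.06 -0.08 0 0 0 0 -1;-0.0755 -0.097 0 0 0 0 -1;-0.0755 -0.097 0 0 0 0 -1;-0.0755 -0.097 0 0 0 0 -1' | grep -E 'pos|width|force'
python3 - <<'E'
from h import *
np.set_printoptions(precision=2,suppress=True)
S=snapshot('side');T=snapshot('top')
s=sensors.sense();print(s['clock'],s['ee_pos'],(np.array([477.9,58.4,260])-s['ee_pos'])/750,s['orientation'])
c=lambda p,x,y:cv2.resize(p['image'][y:y+120,x:x+80,::-1],None,fx=5,fy=5,interpolation=2)
save(S,'s4')
cv2.imwrite('pics/p4.png',np.hstack([c(S,285,180),c(T,285,190)]))
for z in(125,): print('pin exp side',proj(S,(477,58,z)))
e=s['ee_pos']-.98*s['orientation'][:,0]
print('foot exp',proj(S,e-[0,0,118.8]),'rim',proj(S,e+[0,0,17.2]),'belly',proj(S,e-[0,0,62.8]))
E
```

```text
ee_pos: [479.4, 59.0, 272.6]
ft_force: [0.8, 0.3, -3.0]
grip_width: 0.493
finger_force: 50.0
9.65 [479.79  59.51 272.61] [-0.   -0.   -0.02] [[ 0.93  0.38  0.  ]
 [ 0.38 -0.93  0.  ]
 [ 0.   -0.   -1.  ]]
pin exp side [326.08 243.59]
foot exp [324.97 233.42] rim [324.41 181.59] belly [324.75 213.01]
```

View pics/p4.png

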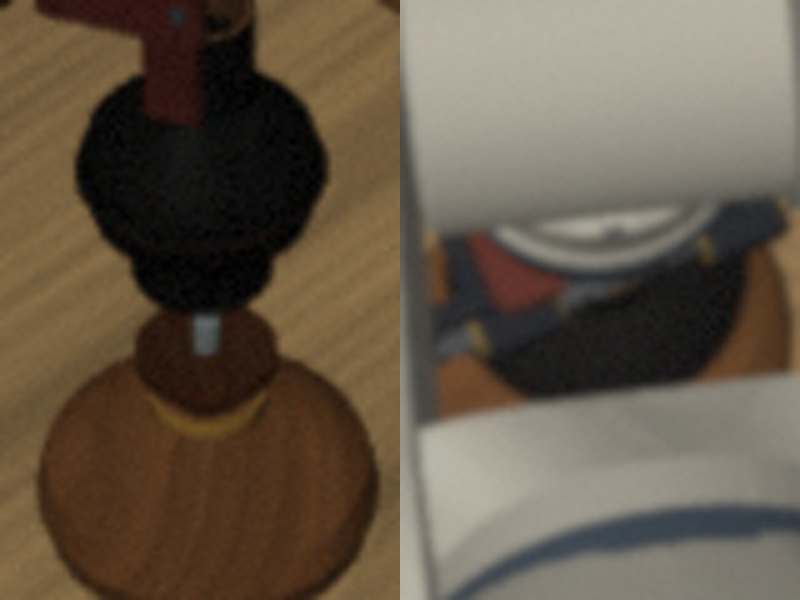

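The side view shows the vase upright above the pin: belly centre column about 325.1 (324.75 predicted), pin at 326. I'll correct the last 2 mm and lower.

```bash
python3 -m handwheel '-0.0025 -0.0015 -0.008 0 0 0 -1;-0.0025 -0.0015 -0.016 0 0 0 -1;-0.0025 -0.0015 -0.024 0 0 0 -1;-0.0025 -0.0015 -0.032 0 0 0 -1;-0.0025 -0.0015 -0.032 0 0 0 -1' | grep -E 'pos|ft'; python3 -m handwheel '0 0 0 0 0 0 -1;0 0 -0.003 0 0 0 -1;0 0 -0.003 0 0 0 -1'|grep -E 'pos|ft'
```

```text
ee_pos: [476.3, 57.6, 247.4]
ft_force: [-0.1, -0.1, -3.1]
ee_pos: [477.0, 57.6, 246.4]
ft_force: [-0.1, -0.2, -4.1]
```

```bash
python3 -m handwheel '0.001 0.001 -0.003 0 0 0 -1;0.001 0.001 -0.006 0 0 0 -1;0.001 0.001 -0.006 0 0 0 -1'|grep -E 'pos|ft';python3 -m handwheel '0 0 -0.002 0 0 0 -1;0 0 -0.004 0 0 0 -1'|grep -E 'pos|ft'
```

```text
ee_pos: [477.5, 58.4, 241.5]
ft_force: [-0.3, -0.1, -3.6]
ee_pos: [477.7, 58.4, 238.8]
ft_force: [-0.1, 0.8, -4.5]
```

The foot is 5 mm below the pin tip with no contact force, so the pin is in the hole.

```bash
python3 -m handwheel '0 0 -0.003 0 0 0 -1;0 0 -0.006 0 0 0 -1;0 0 -0.006 0 0 0 -1'|grep -E 'pos|ft';python3 -m handwheel '0 0 -0.003 0 0 0 -1;0 0 -0.005 0 0 0 -1;0 0 -0.005 0 0 0 -1'|grep -E 'pos|ft'; python3 -m handwheel '0 0 -0.002 0 0 0 -1;0 0 -0.002 0 0 0 -1'|grep -E 'pos|ft'
```

```text
ee_pos: [477.5, 58.3, 234.0]
ft_force: [0.4, 0.0, -3.8]
ee_pos: [477.5, 58.3, 230.4]
ft_force: [-0.7, -0.4, -2.9]
ee_pos: [477.6, 58.4, 229.0]
ft_force: [-0.5, 0.6, -3.5]
```

```bash
python3 -m handwheel '0 0 -0.001 0 0 0 -1;0 0 -0.001 0 0 0 -1'|grep -E 'pos|ft';python3 -m handwheel '0 0 -0.001 0 0 0 -1;0 0 -0.001 0 0 0 -1'|grep -E 'pos|ft'
```

```text
ee_pos: [477.7, 58.4, 228.3]
ft_force: [0.4, -0.2, -3.2]
ee_pos: [477.9, 58.4, 227.8]
ft_force: [-0.2, 1.3, -2.0]
```

```bash
python3 -m handwheel '0 0 -0.0008 0 0 0 -1;0 0 -0.0008 0 0 0 -1'|grep -E 'pos|ft'
```

```text
ee_pos: [478.1, 58.4, 227.7]
ft_force: [-2.3, 0.3, 4.3]
```

```bash
python3 -m handwheel '0 0 -0.0006 0 0 0 -1;0 0 -0.0006 0 0 0 -1;0 0 -0.0006 0 0 0 -1'|grep -E 'pos|ft|grip'
python3 - <<'E'
from h import *
S=snapshot('side')
s=sensors.sense();print(s['clock'],s['ft_force'],s['wrist_torque'],s['orientation'][:,2])
cv2.imwrite('pics/p5.png',cv2.resize(S['image'][170:290,265:385,::-1],None,fx=5,fy=5))
E
```

```text
ee_pos: [478.2, 58.5, 227.7]
ft_force: [-2.7, -0.3, 9.0]
grip_width: 0.491
12.7 [-2.5005097   0.26907823  8.75715325] [-0.00777817  0.63108433  0.04570336] [ 1.36178696e-03  2.18914771e-04 -9.99999049e-01]
```

View pics/p5.png

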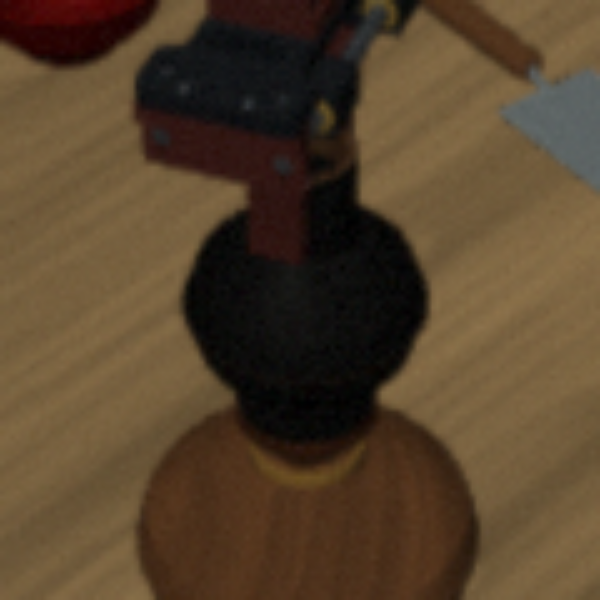

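The vase sits flush and upright on the seated head, and the pin is hidden. Contact force is about 12 N, so I'll add a little press to land mid-range.

```bash
python3 -m handwheel '0 0 -0.0004 0 0 0 -1;0 0 -0.0004 0 0 0 -1;0 0 -0.0004 0 0 0 -1;0 0 -0.0004 0 0 0 -1'|grep -E 'clock|pos|ft|grip|finger'
```

```text
clock: 13.1
ee_pos: [478.3, 58.5, 227.7]
ft_force: [-2.8, -0.7, 12.7]
grip_width: 0.493
finger_force: 50.0
```

```bash
python3 -c "
from h import *
print(sensors.sense()['ft_force']);print(bot.hand_in())"
```

```text
[-2.80669608 -0.70253375 12.74222423]
the job is handed in; nothing more can be done
None
```

I pushed the pin head fully home and set the black vase over the pin. It sits flush and upright, gripped at the neck with 50 N and pressed down with about 16 N (12.7 N measured plus the vase's weight), and the job was handed in at 13.1 s.

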